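# Seat a mirror in its three-point cell and clamp it

### The arm

A 7-joint arm with a two-finger parallel gripper is mounted at the origin on a cart in front of the work surface, level with it; the furniture and walls round the work are solid. World frame = base frame: x ahead of the robot, y to its left, z up, the work surface at z = 0. Lengths are in m, angles in degrees, forces in N, time in s.
With the tool pointing down it reaches from about 0.425 to 0.875 m from the base axis. Payload 8.4 kg.
Tool frame: the origin (TCP) lies at the very end of the fingers, on their centre line; the grasp point (between the pads) lies 19 mm behind it (bot.grip_depth is the z of the grasp point in the tool frame, in m); z points along the fingers, y is the line along which they close (so a half turn about z gives the same grasp; the last joint's range is limited). The gripper opens to 87 mm and grips with 3 to 60 N. Pads are 19 mm wide; open, the fingers measure 117 mm over their backs; the gripper's body (75 mm by 190 mm) begins 51 mm behind the grasp point.
Start: joints at [-70.829, 19.091, 2.286, 83.961, -0.768, 76.965, -3.352], TCP at [0.273, 0.59, 0.223] pointing down, gripper open.
Joint ranges: [-147.57, 147.57], [-21.85, 119.76], [-74.77, 79.35], [14.55, 137.4], [-85.83, 265.84], [4.83, 119.75], [-152.11, 152.11]. Speed limits (degrees/s): [127.2, 127.2, 159.86, 159.86, 180, 180, 180].

### API

Orientations are given as [roll, pitch, yaw] about the fixed x, y, z axes, in that order (R = Rz(yaw) Ry(pitch) Rx(roll)).
In Python, from cell import bot gives the robot as it stands.
- The arm moves only by the shell command python3 -m inch 'ROWS' [FORCE]. ROWS is JSON, a list that holds one entry, the list of rows, each a list of 7 numbers: the finger opening in cm, from 0 to 8.7, then the shift along the world's x, y, z in cm, then the turn, a rotation vector about the world's x, y, z in rad. In form: [[[hand, dx, dy, dz, rx, ry, rz], ...]]. A call has exactly 5 rows; each row is the pose to reach, as a shift and turn from the pose commanded when the call began; what a row does not reach only later rows make up. A row lasts 1/8 s, in which the tool goes at most 62.5 mm and 10.7 degrees, less where a joint would pass 70% of its speed; a pose out of reach is approached as far as the arm can. A call with a gripper value outside its range is refused whole. The fingers move at their own pace and stop on an object; FORCE is the grip in N (left out, the last holds). Time passes only in rows, so rows that repeat a pose let the fingers close, or fill a call up. It gives the time, the measured TCP pose, the force, the opening and the grip force at its end, in the units of the state.
- bot.sense(): the state, without advancing time (a new reading comes with each control period).
- bot.capture(name): name is "side" or "top" or "wrist"; returns a dict with "image" (480x640x3 uint8, red, green, blue), "range_z" (480x640 float32, m along the optical axis (not along the pixel's ray), 0 where there is no reading), "vertical_fov" (degrees; the focal length in pixels is half the picture's height over the tangent of half this angle, whatever the lens; pixels are square), "cx", "cy" (the principal point, pixels), "rvec" (rotation vector, rad) and "tvec" (3), from world to camera coordinates, as OpenCV has them; the wrist camera has in their place "T_tool_cam" (4x4, takes a point from camera to tool coordinates, whose origin is the TCP and whose axes are the flange's). Camera axes: x right, y down, z forward; pixel columns grow to the right and rows downward; lengths in m; the calibration is good to about 2 mm. A picture is of the moment at which its call begins: read the wrist's pose just before it.
- bot.sign_off(): hands the job in; it is judged then, once.
Trained networks look in the newest picture that a camera, given by its name, has taken for a name from the list of things; names that differ only in an ending like _2 or _b are one class to them, and where a whole thing is asked for, a point or a joint stands for the part that bears it (a point fixed in the world has none). Each returns a list of dicts, best first, with "p" (0 to 1); they miss things now and then, are a little off and sometimes report something else, mostly with a low value. They report only what shows in the picture. A call takes as long as a camera call. They do not tell look-alikes from the thing itself.
- bot.regions_of(camera, thing): "region" (480x640 bool, what is visible of it) and "location" ([column, row] in pixels, amid what is visible of it).
- bot.mark_of(camera, thing): "location" ([column, row] in pixels: a listed point, or the origin of a listed thing).
The state is a dict: "clock": time; "qpos": joint angles; "dq": joint speeds; "joint_torque": joint torques, N m; "position": TCP position; "eef_rot": TCP orientation; "ft_force": force on the tool from outside, world axes, zero at the start; "wrist_torque": the same for the moment, N m; "gripper_width": finger opening in m; "grip_force": force on a finger pad.
Only numpy, scipy, OpenCV 4.12 (cv2) and the standard library are available. Lean on these libraries where they do the work, as an engineer would, in place of code of your own. Each camera call takes 0.05 s, during which the arm holds its last target. There are 200 camera calls.

### The job

Fit the round mirror into its three-point cell: take it from the cork pad, hold it back against the sprung pin while you lower it, grey back up, between the pins and onto the three seats, then let go so that the spring pushes it onto the two fixed pins. Then swing the clamp arm right over it and press the clamp's stem down until the foot bears firmly and the mirror sits tight on every seat and pin without rocking. Be gentle, since glass chips if it is pressed or knocked hard, and leave the pot, the dropper bottle and the tape roll where they stand.

Things in the scene. Friction and masses are not known exactly. Their poses are not given: they have to be found in the camera images.
- mirror: Round glass mirror, 56 mm in diameter, 14 mm thick, 90 g, greenish ground edge, silvered face down and grey painted back up. The glass chips if pressed with more than 15 N. Origin: centre of its underside; z up. It starts lying on the cork pad.
- cork_pad: Square cork pad, 105 x 105 x 4 mm, fixed to the bench; origin under its centre, so its top is 4 mm above the origin.
- cell: Mirror cell: dark anodised plate 146 x 92 x 8 mm, fixed, x = -68 to +78 mm, on levelling feet 1 to 9 mm high. Origin: in its underside, under the seated mirror's centre. +x points from the clamp pivot to the sprung pin, z up. The seated mirror's underside is 24 mm and its top 38 mm above the origin (+-1 mm, slightly aslant). Its +y and -y edges are free for fingers above the plate's top (8 mm).
- seat_a: One of three domed nylon seats, 10 mm in diameter, 19 mm from the cell's axis, at 60 deg from the cell's +x. Its alignment screw, stiff and not to be turned, was last set up to 1 mm higher or lower. Origin: top of the dome at the middle setting, 24 mm above the cell's origin.
- seat_b: Seat at 180 deg; as seat_a.
- seat_c: Seat at 300 deg; as seat_a.
- pin_left: One of two fixed edge pins, upright, 5.6 mm thick with an 8 mm nylon ball (slides easily on glass) on top, ball centre 31 mm and top 35 mm above the cell's origin; axis at x = -24.5, y = +20.6 mm in the cell. The ball bears on the seated mirror's edge. Origin: its foot, 8 mm above the cell's origin.
- pin_right: The other fixed edge pin, at y = -20.6 mm; as pin_left.
- spring_pin: Sprung pin: nylon, 8 mm thick, sliding along the cell's x. Its knee, 31 mm above the cell's origin, bears on the mirror's edge; above, it leans outward (+x), 3 mm at 54 mm, 11 mm at its top (68 mm). At rest the knee's inner side is at x = +25 mm, 3 mm inside the seated mirror's edge; yields 9 mm towards +x: 1.8 N at rest, 0.45 N more per mm. Origin: at rest x = +29, y = 0, 22 mm above the cell's.
- clamp_pivot (a point): Centre of the clamp arm's pivot, at x = -46, y = 0, 48 mm above the cell's origin.
- clamp_arm (a joint): Angle of the clamp arm about its upright pivot, rad. 0: against its stop, stem over the mirror's centre. Grows to 1.8 as the arm swings out to the cell's +y side, where it starts. It stays where it is left and takes about 2 N at the stem to swing. The arm lies 46 to 57 mm above the cell's origin, 46 mm from pivot to stem.
- clamp_stem (a joint): How far the clamp's stem is pushed down, m: 0 up, 0.0105 at most; the foot meets a seated mirror near 0.007. An O-ring holds it where it is left: pushing it takes 6 N, and what is pushed beyond that bears on the mirror; about half of it stays on when let go, and 5 N beyond is plenty.
- clamp_knob (a point): Centre of the top of the stem's knurled steel knob, 14 mm in diameter and 16 mm tall, upright; 83 mm above the cell's origin when the stem is up. Pinch it to swing the arm, press on it to push the stem down.
- stem_foot: Domed nylon foot, 10 mm in diameter, at the lower end of the stem. Origin: its lowest point, 45 mm above the cell's origin when the stem is up.
- flux_pot: Bystander: round pot with a red lid, 58 mm in diameter, 50 mm high; origin under its centre.
- dropper: Bystander: brown dropper bottle, 33 mm in diameter, 102 mm high; origin under its centre.
- tape_roll: Bystander: roll of tape lying flat, 100 mm in diameter, 25 mm high; origin under its centre.
Not all that is in view belongs to the job. Leave any purple look-alike of the mirror alone.

How it is judged (in metres and radians):
On the way, in this order (a step that is already met when the one before it is completed fails the run):
1. the mirror is down in the cell, between the pins (centre within 6 mm, underside less than 5 mm above the seats' middle height) (horizontal distance between mirror and cell below 0.006 m and z of mirror in the frame of cell below 0.029 m), for 0.2 s.
2. the clamp arm is swung over the mirror (within 0.15 rad of its stop) (value of joint clamp_arm below 0.15 rad), for 0.2 s.
At the end, for the whole second after the job is handed in: The mirror is at rest in the cell, centred within 2 mm, underside within 2 mm of the seats' middle height, tilted under 5 deg; it bears on each seat (over 0.2 N), each fixed pin and the sprung pin (over 0.1 N); the clamp arm is within 0.15 rad of its stop and its foot presses with over 1.5 N (horizontal distance between mirror and cell below 0.002 m and angle between mirror's own z axis and vertical below 0.09 rad and z of mirror in the frame of cell between 0.022 and 0.026 m and contact force between mirror and seat_a above 0.2 N and contact force between mirror and seat_b above 0.2 N and contact force between mirror and seat_c above 0.2 N and contact force between mirror and pin_left above 0.1 N and contact force between mirror and pin_right above 0.1 N and contact force between mirror and spring_pin above 0.1 N and contact force between mirror and stem_foot above 1.5 N and value of joint clamp_arm below 0.15 rad and linear speed of mirror below 0.01 m/s); the robot touches nothing.
It fails at once if the mirror is pressed or knocked against a seat, a pin or the clamp foot with more than 18 N (contact force between mirror and seat_a above 18 N or contact force between mirror and seat_b above 18 N or contact force between mirror and seat_c above 18 N or contact force between mirror and pin_left above 18 N or contact force between mirror and pin_right above 18 N or contact force between mirror and spring_pin above 18 N or contact force between mirror and stem_foot above 18 N).
It fails at once if a bystander (pot, dropper bottle, tape roll) is moved by more than 20 mm (distance of any of flux_pot, dropper, tape_roll from where it was at the start of the episode above 0.02 m).
It also fails if it takes over 61 s, if anything falls off the work surface, if the arm or the gripper's body presses on something with over 40 N, if the wrist force passes 120 N, or if a joint passes its speed limit or range.

## Working session

There is one attempt and no reset: what is moved stays moved. The work goes in short steps, Python scripts to look and compute and a shell command to move; the robot and the scene stay as the last step left them, time stands still between calls to the robot, and variables do not carry over. Pictures are saved under pics/ and viewed, at most 10 in all, crops included, and the job is handed in when it is done.

```bash
ls; mkdir -p pics
cat > h.py <<'E'
import numpy as np, cv2
from scipy.spatial.transform import Rotation as R
from cell import bot
def cam(name):
    s=bot.sense(); c=bot.capture(name)
    f=240/np.tan(np.radians(c["vertical_fov"])/2)
    if name=="wrist":
        T=np.eye(4); T[:3,:3]=R.from_euler('xyz',s["eef_rot"],degrees=True).as_matrix(); T[:3,3]=s["position"]
        M=T@c["T_tool_cam"]
    else:
        W=np.eye(4); W[:3,:3]=cv2.Rodrigues(np.array(c["rvec"],float))[0]; W[:3,3]=np.ravel(c["tvec"]); M=np.linalg.inv(W)
    c.update(f=f,M=M); return c
def ray(c,uv):
    d=np.array([(uv[0]-c["cx"])/c["f"],(uv[1]-c["cy"])/c["f"],1]); return c["M"][:3,:3]@d,c["M"][:3,3]
def at_z(c,uv,z):
    d,o=ray(c,uv); return o+d*(z-o[2])/d[2]
def at_r(c,uv):
    r=c["range_z"][int(round(uv[1])),int(round(uv[0]))]; d,o=ray(c,uv); return o+d*r
def cloud(c,mask):
    v,u=np.nonzero(mask&(c["range_z"]>0)); r=c["range_z"][v,u]
    P=np.stack([(u-c["cx"])/c["f"]*r,(v-c["cy"])/c["f"]*r,r],1); return P@c["M"][:3,:3].T+c["M"][:3,3]
def proj(c,p):
    q=c["M"][:3,:3].T@(np.array(p)-c["M"][:3,3]); return q[:2]/q[2]*c["f"]+[c["cx"],c["cy"]]
def save(c,n): cv2.imwrite(f"pics/{n}.png",cv2.cvtColor(c["image"],cv2.COLOR_RGB2BGR))
E
python3 - <<'E'
from h import *
np.set_printoptions(precision=4,suppress=True)
s=bot.sense(); print(s["clock"],s["position"],s["eef_rot"],s["gripper_width"],bot.grip_depth)
for n in("top","side"):
    c=cam(n); save(c,n); print(n,c["M"][:3,3],c["f"])
    for t in("mirror","cork_pad","cell","clamp_arm","clamp_knob","clamp_pivot","spring_pin","pin_left","seat_a","flux_pot","dropper","tape_roll"):
        for r in bot.regions_of(n,t)[:2]:
            P=cloud(c,r["region"]); print(' R',t,round(r["p"],2),np.round(r["location"]),np.median(P,0) if len(P) else '')
        for r in bot.mark_of(n,t)[:3]: print(' M',t,round(r["p"],2),np.round(r["location"],1),at_r(c,r["location"]))
E
python3 -c "
import cv2,numpy as np
"
```

```text
pics
0.0 [0.2731 0.5894 0.2217] [-179.9101    0.0077  155.1414] 0.08734723163937808 -0.0187
top [0.3139 0.2463 1.1743] 478.3056790804533
 R mirror 0.87 [374. 230.] [0.5241 0.1128 0.0136]
 R mirror 0.86 [480. 252.] [ 0.4776 -0.1353  0.0138]
 M mirror 0.92 [378.  235.1] [0.521  0.1105 0.0147]
 M mirror 0.82 [479.9 251.5] [ 0.4819 -0.1384  0.0133]
 M mirror 0.79 [167.9 270.2] [0.4316 0.6219 0.0155]
 R cork_pad 0.96 [320. 251.] [0.4795 0.2552 0.0041]
 M cork_pad 0.73 [484.3 297.4] [ 0.3691 -0.1321  0.0445]
 M cork_pad 0.72 [323.6 252.2] [0.4775 0.2442 0.0169]
 R cell 0.7 [424. 234.] [0.5291 0.0002 0.0159]
 R cell 0.51 [477. 212.] [ 0.5779 -0.1286  0.0492]
 M cell 0.69 [420.6 237.1] [0.5165 0.0059 0.015 ]
 R clamp_arm 0.5 [421. 249.] [0.4752 0.0161 0.0642]Traceback (most recent call last):
  File "<stdin>", line 9, in <module>
ValueError: it knows: cell, clamp_knob, clamp_pivot, cork_pad, dropper, flux_pot, mirror, pin_left, pin_right, seat, spring_pin, stem_foot, tape_roll
```

Run:
```python
from h import *
np.set_printoptions(precision=4,suppress=True)
for n in("top","side"):
    c=cam(n); save(c,n); print(n,c["M"][:3,3],c["f"])
    for t in("mirror","cork_pad","cell","clamp_knob","clamp_pivot","spring_pin","pin_left","pin_right","seat","stem_foot","flux_pot","dropper","tape_roll"):
        if t!="clamp_pivot":
          for r in bot.regions_of(n,t)[:2]:
            P=cloud(c,r["region"]); print(' R',t,round(r["p"],2),np.round(r["location"]),np.median(P,0) if len(P) else '')
        for r in bot.mark_of(n,t)[:3]: print(' M',t,round(r["p"],2),np.round(r["location"],1),at_r(c,r["location"]))
```

```text
top [0.3139 0.2463 1.1743] 478.3056790804533
 R mirror 0.94 [336. 256.] [0.4742 0.2189 0.0179]
 R mirror 0.92 [376. 234.] [0.5241 0.1131 0.0135]
 M mirror 0.91 [375.1 236.1] [0.5187 0.1176 0.0136]
 M mirror 0.86 [330.8 253.7] [0.4731 0.2267 0.0228]
 M mirror 0.82 [479.6 251.8] [ 0.4811 -0.1376  0.0133]
 R cork_pad 0.8 [319. 252.] [0.4793 0.2556 0.0042]
 M cork_pad 0.68 [324.1 251.6] [0.4788 0.243  0.0184]
 M cork_pad 0.63 [425.6 225.5] [ 0.5461 -0.0079  0.013 ]
 R cell 0.86 [421. 232.] [0.5283 0.0002 0.0159]
 M cell 0.72 [430.6 230.9] [ 0.5296 -0.0161  0.029 ]
 M cell 0.68 [424.3 234.5] [ 0.5231 -0.0035  0.0148]
 R clamp_knob 0.54 [412. 251.] [0.4756 0.0398 0.0869]
 M clamp_knob 0.48 [414.7 251.9] [0.4725 0.0313 0.0655]
 M clamp_pivot 0.78 [431.7 252.6] [ 0.4718 -0.0094  0.0609]
 M clamp_pivot 0.42 [416.  253.5] [0.4755 0.0189 0.0171]
 M clamp_pivot 0.38 [323.3 252.2] [0.4774 0.2449 0.0178]
 R spring_pin 0.74 [417. 250.] [0.4754 0.0158 0.0652]
 R spring_pin 0.67 [428. 216.] [ 0.5656 -0.0004  0.0354]
 M spring_pin 0.56 [427.5 223.4] [ 0.5505 -0.0117  0.0176]
 M spring_pin 0.5 [430.6 2
[... 2370 characters left out ...]
 0.39 [338.5 301.2] [0.5311 0.0132 0.0305]
 M seat 0.38 [340.3 307.3] [0.5345 0.0097 0.0201]
 M stem_foot 0.32 [323.1 310.2] [ 0.5038 -0.0066  0.0224]
 M stem_foot 0.2 [307.3 291.8] [ 0.4763 -0.0162  0.0629]
 R flux_pot 0.61 [368. 353.] [ 0.5787 -0.1539  0.0394]
 M flux_pot 0.78 [369.3 366.7] [ 0.5766 -0.1618  0.0137]
 M flux_pot 0.53 [305.1 290.7] [ 0.4724 -0.0136  0.0637]
 R dropper 0.89 [230. 344.] [ 0.3702 -0.1583  0.0463]
 R dropper 0.29 [301. 227.] [0.437  0.4447 0.015 ]
 M dropper 0.66 [229.5 365.8] [ 0.3676 -0.1647  0.0116]
 R tape_roll 0.88 [302. 228.] [0.439  0.4415 0.016 ]
 R tape_roll 0.3 [329. 314.] [ 0.5183 -0.014   0.0159]
 M tape_roll 0.63 [305.9 230. ] [0.4495 0.4156 0.0223]
```

View pics/top.png

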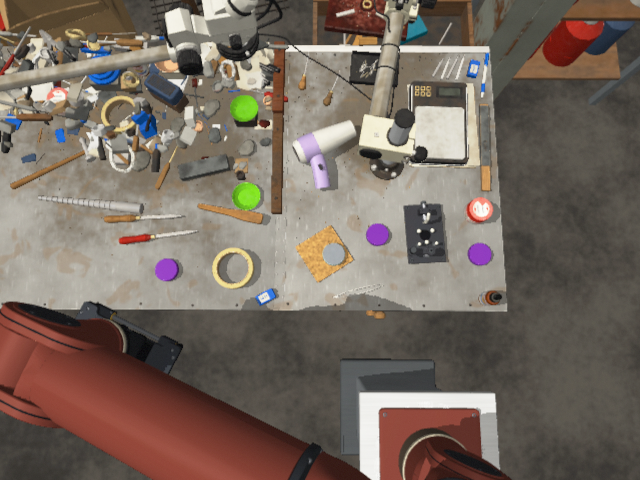

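View pics/side.png

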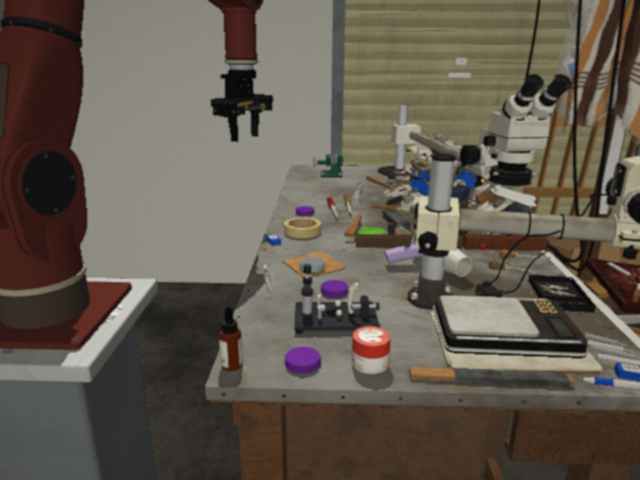

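The mirror is the grey disc on the cork, at top (334,254). The purple discs at top (377,235), (480,254) and (167,270) are look-alikes. In the top view the cell is at (424,234), with its +x pointing roughly along world +x. I'll move between the mirror and the cell so the wrist camera sees both.

```bash
python3 -m inch '[[[8.7,2.4,-5.2,1.4,0,0,0.087],[8.7,4.8,-10.4,2.8,0,0,0.174],[8.7,7.2,-15.6,4.2,0,0,0.26],[8.7,9.6,-20.8,5.6,0,0,0.347],[8.7,12,-26,7,0,0,0.434]]]' 10
python3 -m inch '[[[8.7,2.2,-4.5,1,0,0,0],[8.7,4.5,-9,2,0,0,0],[8.7,6.7,-13.5,3,0,0,0],[8.7,9,-18,4,0,0,0],[8.7,11,-22,5,0,0,0]]]'
python3 - <<'E'
from h import *
np.set_printoptions(precision=4,suppress=True)
c=cam("wrist"); save(c,"w1"); s=bot.sense(); print(s["clock"],s["position"],s["eef_rot"],s["qpos"],c["f"],"cam",c["M"])
for t in("mirror","cell","clamp_knob","spring_pin","pin_left","seat"):
    for r in bot.regions_of("wrist",t)[:3]:
        P=cloud(c,r["region"]); print(' R',t,round(r["p"],2),np.round(r["location"]),np.median(P,0) if len(P) else '')
for t in("clamp_knob","clamp_pivot"):
    for r in bot.mark_of("wrist",t)[:2]: print(' M',t,round(r["p"],2),np.round(r["location"],1),at_r(c,r["location"]))
E
```

```text
clock: 3.62
position: [0.3938, 0.328, 0.2933]
eef_rot: [180.0, 0.0, -179.8]
ft_force: [0.5, 1.4, -0.8]
gripper_width: 0.0871
grip_force: 0.0
clock: 4.25
position: [0.5038, 0.1078, 0.3432]
eef_rot: [180.0, 0.0, 180.0]
ft_force: [0.6, 0.2, -0.1]
gripper_width: 0.0866
grip_force: 0.0
4.3 [0.5063 0.1016 0.3446] [-179.9302    0.1953  179.5825] [-39.7539   0.2525  23.6757  91.7887   0.021   87.8126  73.503 ] 346.0358840411362 cam [[ 0.0018  0.9609  0.2768  0.4273]
 [ 1.     -0.0019 -0.      0.1076]
 [ 0.0005  0.2768 -0.9609  0.5051]
 [ 0.      0.      0.      1.    ]]
 R mirror 0.98 [317. 198.] [0.523  0.1133 0.0138]
 R mirror 0.66 [146. 164.] [ 0.4745 -0.1347  0.0135]
 R mirror 0.56 [395. 166.] [0.4721 0.219  0.0178]
 R cell 0.7 [241. 199.] [0.5217 0.0003 0.0152]
 R clamp_knob 0.56 [259. 169.] [0.4723 0.0405 0.0889]
 R clamp_knob 0.31 [146. 241.] [ 0.5746 -0.1258  0.0494]
 R spring_pin 0.5 [236. 233.] [ 0.5603 -0.0002  0.0352]
 R pin_left 0.57 [249. 183.] [0.4945 0.0172 0.0207]
 R seat 0.55 [238. 184.] [ 0.5005 -0.0028  0.0284]
 R seat 0.54 [242. 169.] [0.4734 0.014  0.0631]
 R seat 0.39 [247. 203.] [0.5284 0.0141 0.0277]
 M clamp_knob 0.45 [257.  170.9] [0.4734 0.0384 0.0883]
 M clamp_knob 0.21 [236.4 221.6] [ 0.5473 -0.0005  0.0446]
 M clamp_pivot 0.78 [226.2 169. ] [ 0.4733 -0.0036  0.0669]
```

View pics/w1.png

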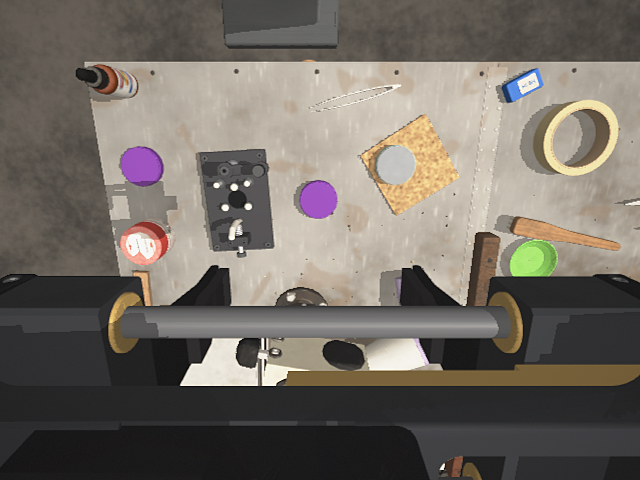

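The wrist view shows the grey mirror on the cork at (396,165), the purple look-alikes at (318,199) and (141,165), and the cell at (236,200). Its clamp pivot is at (226,169) and the knob at (258,170). Next I'll fit the plate and the mirror geometry and confirm them in one crop.

Run:
```python
from h import *
np.set_printoptions(precision=4,suppress=True)
c=cam("wrist"); s=bot.sense(); print(s["clock"],s["position"])
P=cloud(c,np.ones((480,640),bool))
def box(x0,x1,y0,y1,z0,z1): return P[(P[:,0]>x0)&(P[:,0]<x1)&(P[:,1]>y0)&(P[:,1]<y1)&(P[:,2]>z0)&(P[:,2]<z1)]
m=box(.43,.52,.17,.27,.013,.022); (mc,mr)=cv2.minEnclosingCircle((m[:,:2]*1000).astype(np.float32)); print("mirror",len(m),m.mean(0),mc,mr)
p=box(.43,.62,-.07,.07,.011,.019); print("plate",len(p),np.median(p[:,2]),cv2.minAreaRect((p[:,:2]*1000).astype(np.float32)))
A=np.c_[p[:,:2]-p[:,:2].mean(0),np.ones(len(p))]; print("plane",np.linalg.lstsq(A,p[:,2],rcond=None)[0])
k=box(.43,.62,-.07,.09,.083,.1); print("knob",len(k),k.mean(0),k.min(0),k.max(0))
a=box(.43,.62,-.07,.09,.055,.072); print("arm",len(a),a.mean(0),np.median(a[:,2]),a.min(0),a.max(0))
sp=box(.54,.62,-.02,.02,.035,.085); print("spring top",len(sp),sp[sp[:,2]>sp[:,2].max()-.006].mean(0))
im=cv2.cvtColor(c["image"],cv2.COLOR_RGB2BGR)[130:270,190:470]
cv2.imwrite("pics/w1c.png",cv2.resize(im,None,fx=2.8,fy=2.8,interpolation=cv2.INTER_CUBIC))
```

```text
4.75 [0.5028 0.1107 0.3423]
mirror 1251 [0.4733 0.2201 0.0177] (474.1221923828125, 220.54702758789062) 27.999347686767578
plate 4942 0.014799388913450007 ((526.4158935546875, -3.732269287109375), (146.17176818847656, 92.38798522949219), 3.068725347518921)
plane [-0.0009 -0.0004  0.0149]
knob 124 [0.4729 0.04   0.0887] [0.4664 0.0329 0.0836] [0.4808 0.0469 0.0909]
arm 565 [0.483  0.0089 0.0632] 0.06281990184821085 [ 0.4644 -0.0163  0.0553] [0.5653 0.0482 0.072 ]
spring top 338 [ 0.56   -0.0015  0.0729]
```

View pics/w1c.png

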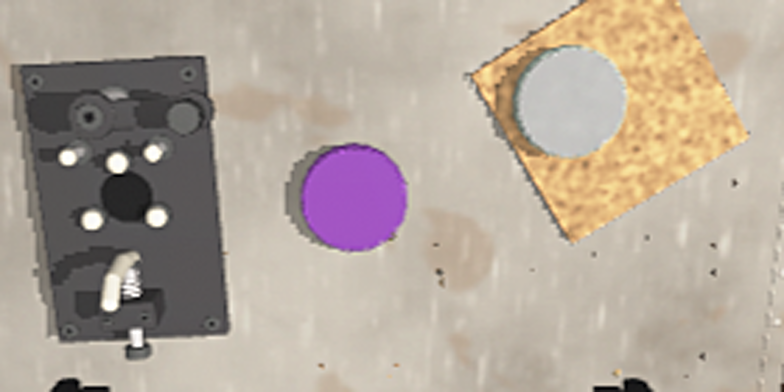

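The crop confirms it: the only grey disc is on the cork at crop (570,100), and the purple one at (354,197) is a look-alike. Cell yaw is about +3.07°, its origin is about (0.5214, -0.0040, 0.0068), and the clamp arm is at about 1.57 rad. Now for the mirror.

```bash
python3 -m inch '[[[8.7,-0.6,2.4,-5,0,0,0.01],[8.7,-1.2,4.8,-10,0,0,0.02],[8.7,-1.9,7.2,-15,0,0,0.035],[8.7,-2.5,9.6,-20,0,0,0.045],[8.7,-2.95,11.1,-25,0,0,0.054]]]'
python3 -m inch '[[[8.7,0,0,-2,0,0,0],[8.7,0,0,-4,0,0,0],[8.7,0,0,-6,0,0,0],[8.7,0,0,-7.5,0,0,0],[8.7,0,0,-8.3,0,0,0]]]'
python3 - <<'E'
from h import *
np.set_printoptions(precision=4,suppress=True)
c=cam("wrist"); save(c,"w2"); s=bot.sense(); print(s["clock"],s["position"],s["eef_rot"],s["ft_force"])
for r in bot.regions_of("wrist","mirror")[:3]:
    P=cloud(c,r["region"]); print(round(r["p"],2),r["location"],np.median(P,0)); 
P=cloud(c,np.ones((480,640),bool)); m=P[(abs(P[:,0]-.474)<.035)&(abs(P[:,1]-.22)<.032)&(abs(P[:,2]-.018)<.003)]
print(m.mean(0),m.min(0),m.max(0),cv2.minEnclosingCircle((m[:,:2]*1000).astype(np.float32)))
E
```

```text
clock: 5.38
position: [0.4729, 0.2226, 0.0911]
eef_rot: [180.0, 0.0, -176.8]
ft_force: [0.4, 0.4, -0.4]
gripper_width: 0.0871
grip_force: 0.0
clock: 6.0
position: [0.4733, 0.2209, 0.0088]
eef_rot: [-180.0, -0.0, -176.9]
ft_force: [0.1, 0.1, 0.7]
gripper_width: 0.0869
grip_force: 0.0
6.05 [0.4731 0.2207 0.0082] [-179.9567   -0.0707 -176.8722] [-0.7225 -0.3879 -0.183 ]
0.83 [313.5, 275.1] [0.4633 0.2196 0.0177]
[0.4649 0.2199 0.0177] [0.4457 0.1926 0.015 ] [0.5016 0.2482 0.0201] ((473.4658203125, 220.2032012939453), 28.17218780517578)
```

View pics/w2.png

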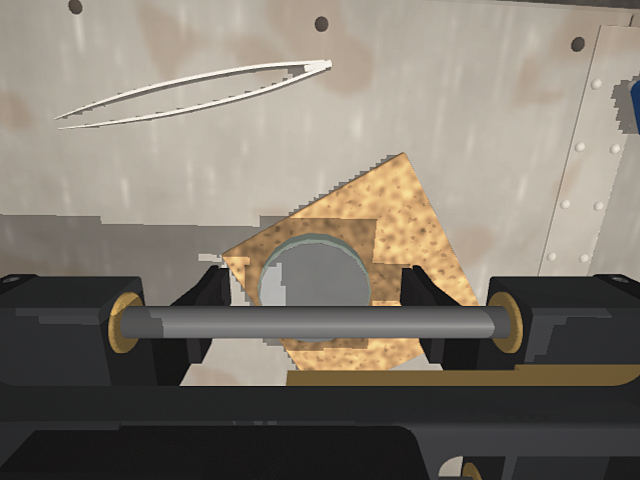

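The mirror is centred between the open fingers, with its visible disc around (315,280). I'll close gently.

```bash
python3 -m inch '[[[7,0,0,-0.2,0,0,0],[5,0,0,-0.2,0,0,0],[5,0,0,-0.2,0,0,0],[5,0,0,-0.2,0,0,0],[5,0,0,-0.2,0,0,0]]]' 10
```

```text
clock: 6.72
position: [0.4738, 0.2208, 0.0078]
eef_rot: [180.0, 0.0, -176.9]
ft_force: [0.0, -1.1, 2.3]
gripper_width: 0.0555
grip_force: 10.0
```

```bash
python3 -m inch '[[[5,0,0,1.5,0,0,0],[5,0,0,4,0,0,0],[5,0,0,7,0,0,0],[5,0,0,10,0,0,0],[5,0.5,-2,12.5,0,0,0]]]'
python3 -m inch '[[[5,1.2,-4,0,0,0,0],[5,2.4,-9,0,0,0,0],[5,3.4,-14,0,0,0,0],[5,4.2,-18,0,0,0,0],[5,4.5,-20.45,0,0,0,0]]]'
python3 - <<'E'
from h import *
np.set_printoptions(precision=4,suppress=True)
c=cam("wrist"); save(c,"w3"); s=bot.sense(); print(s["clock"],s["position"],s["eef_rot"],s["ft_force"],s["gripper_width"])
P=cloud(c,np.ones((480,640),bool)); t=s["position"]
m=P[(abs(P[:,0]-t[0])<.035)&(abs(P[:,1]-t[1])<.032)&(abs(P[:,2]-(t[2]+.0102))<.006)]
print(len(m),m.mean(0),m.min(0),m.max(0),cv2.minEnclosingCircle((m[:,:2]*1000).astype(np.float32)))
A=np.c_[m[:,:2]-m[:,:2].mean(0),np.ones(len(m))]; print("plane",np.linalg.lstsq(A,m[:,2],rcond=None)[0])
p=P[(abs(P[:,1])<.07)&(abs(P[:,0]-.525)<.095)&(abs(P[:,2]-.015)<.004)]; print("plate",len(p),np.median(p[:,2]),p.min(0),p.max(0),cv2.minAreaRect((p[:,:2]*1000).astype(np.float32)))
E
```

```text
clock: 7.35
position: [0.4786, 0.202, 0.1347]
eef_rot: [179.9, 0.1, -176.8]
ft_force: [0.7, -0.0, -1.2]
gripper_width: 0.0556
grip_force: 10.0
clock: 7.98
position: [0.5239, -0.0063, 0.1336]
eef_rot: [-180.0, 0.0, -177.0]
ft_force: [-0.5, 0.7, -1.5]
gripper_width: 0.0558
grip_force: 10.0
8.025 [ 0.524  -0.0093  0.1336] [-179.9194    0.0558 -177.1854] [-1.2066 -3.635  -0.2813] 0.05541161054612997
6954 [ 0.5148 -0.0073  0.1433] [ 0.4955 -0.0412  0.1379] [0.5517 0.0227 0.1498] ((519.7472534179688, -9.063783645629883), 32.723388671875)
plane [ 0.0238 -0.0006  0.1433]
plate 9364 0.014819185292943127 [ 0.4515 -0.0533  0.0113] [0.5753 0.0441 0.019 ] ((515.663330078125, -4.628276824951172), (124.08822631835938, 92.31008911132812), 2.8904802799224854)
```

View pics/w3.png

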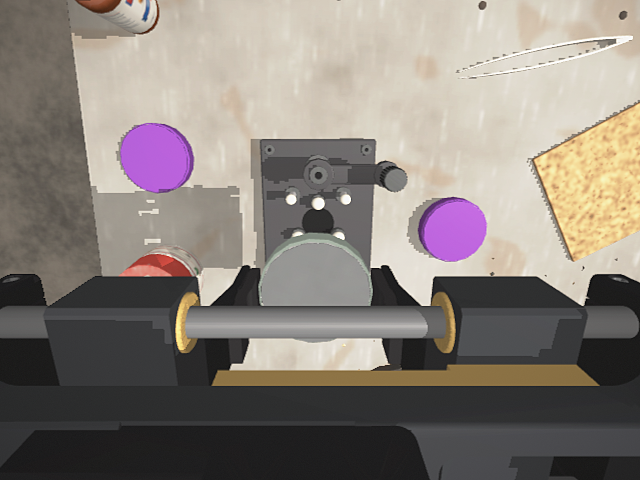

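The mirror is held level at about (316,272), and the plate edges agree with my estimate. I'll lower it 2.2 mm towards the sprung pin.

```bash
python3 -m inch '[[[5,0.03,0.01,-2,0,0,0],[5,0.03,0.01,-3.8,0,0,0],[5,0.03,0.01,-5.2,0,0,0],[5,0.03,0.01,-6.4,0,0,0],[5,0.03,0.01,-7.2,0,0,0]]]'
python3 -m inch '[[[5,0,0,-0.3,0,0,0],[5,0,0,-0.7,0,0,0],[5,0,0,-1.1,0,0,0],[5,0,0,-1.3,0,0,0],[5,0,0,-1.3,0,0,0]]]'
```

```text
clock: 8.65
position: [0.5236, -0.0035, 0.0598]
eef_rot: [-180.0, -0.1, -176.9]
ft_force: [-2.2, 0.4, -0.5]
gripper_width: 0.0554
grip_force: 10.0
clock: 9.28
position: [0.5248, -0.0035, 0.0479]
eef_rot: [-180.0, 0.1, -176.9]
ft_force: [3.4, -0.2, 0.7]
gripper_width: 0.0553
grip_force: 10.0
```

```bash
python3 -m inch '[[[5,0,0,0,0,0,0],[5,0,0,0,0,0,0],[5,0,0,0,0,0,0],[5,0,0,0,0,0,0],[5,0,0,0,0,0,0]]]'
python3 - <<'E'
from h import *
np.set_printoptions(precision=4,suppress=True)
for i in range(4):
    c=cam("wrist"); s=bot.sense(); print(s["clock"],np.array(s["position"]),np.array(s["ft_force"]),np.array(s["wrist_torque"]))
save(c,"w4")
im=cv2.cvtColor(c["image"],cv2.COLOR_RGB2BGR)[130:370,190:450]; cv2.imwrite("pics/w4c.png",cv2.resize(im,None,fx=2.4,fy=2.4,interpolation=cv2.INTER_CUBIC))
E
```

```text
clock: 9.9
position: [0.5245, -0.0036, 0.0478]
eef_rot: [180.0, 0.1, -176.9]
ft_force: [4.2, 0.3, 2.3]
gripper_width: 0.0554
grip_force: 10.0
9.95 [ 0.5245 -0.0036  0.0478] [ 4.2359 -0.0402  2.605 ] [ 0.1481 -0.9173  0.0095]
10.0 [ 0.5244 -0.0036  0.0478] [3.5804 0.2318 2.3161] [ 0.0796 -1.0329  0.0222]
10.05 [ 0.5244 -0.0036  0.0478] [5.1739 1.0006 2.625 ] [ 0.1352 -1.0402 -0.0267]
10.1 [ 0.5244 -0.0036  0.0478] [4.8086 0.2051 3.4675] [ 0.1128 -0.9917  0.018 ]
```

View pics/w4c.png

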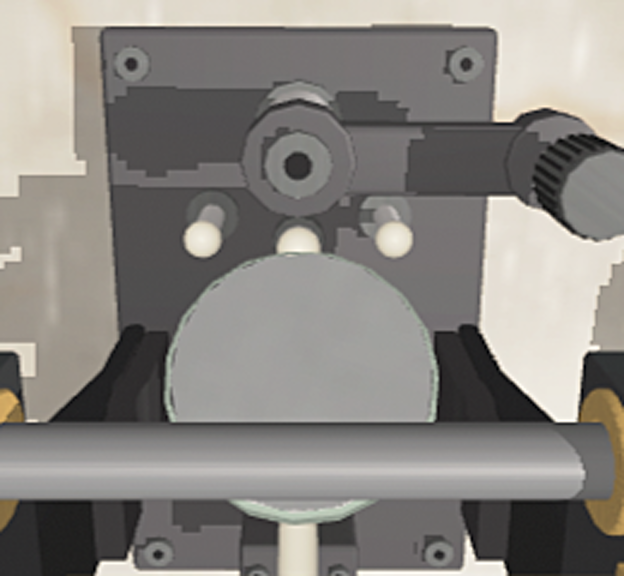

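Run:
```python
from h import *
from scipy.optimize import least_squares
np.set_printoptions(precision=4,suppress=True)
c=cam("wrist"); s=bot.sense(); t=np.array(s["position"])
o=np.array([.5214,-.0040,.0068]); Rz=R.from_euler('z',3.07,degrees=True).as_matrix()
P=(cloud(c,np.ones((480,640),bool))-o)@Rz*1000
print("tcp in cell",(t-o)@Rz*1000)
for y0 in(20.6,-20.6):
    b=P[(abs(P[:,0]+24.5)<6)&(abs(P[:,1]-y0)<6)&(P[:,2]>27)&(P[:,2]<38)]
    f=least_squares(lambda q:np.linalg.norm(b-q,axis=1)-4,[-24.5,y0,31]); print("ball",len(b),f.x,abs(f.fun).mean(), b[:,2].max())
q=cv2.Rodrigues(Rz)[0]
m=P[(abs(P[:,0])<36)&(abs(P[:,1])<27)&(P[:,2]>46)&(P[:,2]<58)]
print("mirror top",len(m),np.median(m[:,2]),np.percentile(m[:,2],[2,98]),m.min(0))
A=np.c_[m[:,:2],np.ones(len(m))]; k=np.median(m[:,2]); g=abs(m[:,2]-k)<2; print(np.linalg.lstsq(A[g],m[g,2],rcond=None)[0])
e=m[g]; 
# rim at -x side: max |r|
front=e[e[:,0]<-10]; rim=[]
for y in range(-20,21,2):
    r=e[abs(e[:,1]-y)<1]; rim.append([r[:,0].min(),y])
rim=np.array(rim); f=least_squares(lambda q:np.hypot(rim[:,0]-q[0],rim[:,1]-q[1])-28,[2,0],loss='soft_l1'); print("mirror centre in cell",f.x,abs(f.fun).mean())
sp=P[(abs(P[:,1])<8)&(P[:,0]>26)&(P[:,0]<50)&(P[:,2]>25)]; print("spring",len(sp)); 
for z in range(30,72,6):
    w=sp[abs(sp[:,2]-z)<3]; print(z,len(w),w[:,0].min() if len(w) else '')
```

```text
tcp in cell [ 2.9886  0.2145 40.9659]
ball 192 [-24.3626  20.1566  31.1253] 0.37355178732720073 36.19063802298522
ball 187 [-24.5427 -20.8466  30.9987] 0.31571940114471025 36.146406791336986
mirror top 3564 51.23686935793248 [46.1901 56.7354] [-35.8971 -26.9756  46.0009]
[ 0.3812  0.0005 51.    ]
mirror centre in cell [22.7772  0.0762] 1.8841346747894563
spring 527
30 72 47.89663612583023
36 48 48.21084076632183
42 0 
48 0 
54 79 26.00456005107443
60 279 26.092906307143902
66 37 33.03698986629018
```

The ball pins sit exactly where my cell frame puts them. The mirror has tilted in the fingers, though: its +x edge was pushed up by the pin's leaning upper part. I'll lift, measure the tilt, and relevel it.

```bash
python3 -m inch '[[[5,-0.1,0,0.8,0,0,0],[5,-0.2,0,2,0,0,0],[5,-0.2,0,4,0,0,0],[5,-0.2,0,6.5,0,0,0],[5,-0.2,0,8.5,0,0,0]]]'
python3 - <<'E'
from h import *
np.set_printoptions(precision=4,suppress=True)
c=cam("wrist"); s=bot.sense(); t=np.array(s["position"]); print(s["clock"],t,np.array(s["ft_force"]))
P=(cloud(c,np.ones((480,640),bool))-t)*1000
im=c["image"].astype(int); 
m=P[(P[:,0]<0)&(P[:,0]>-30)&(abs(P[:,1])<22)&(abs(P[:,2]-8)<14)]
for x in range(-30,1,4):
    w=m[(m[:,0]>=x)&(m[:,0]<x+4)]; print(x+2,len(w),np.median(w[:,2]) if len(w) else '')
E
```

```text
clock: 10.78
position: [0.5213, -0.0038, 0.1338]
eef_rot: [180.0, -0.0, -176.9]
ft_force: [-0.5, -0.3, -1.5]
gripper_width: 0.0556
grip_force: 10.0
10.825 [ 0.5227 -0.0038  0.1361] [ 0.8464 -0.7983  1.2586]
-28 0 
-24 3 -5.711780100940284
-20 401 -4.97363630524389
-16 865 -2.453785964904448
-12 923 0.9801466008796389
-8 938 4.417981998222464
-4 964 7.765285226594019
0 513 10.297132815519056
```

The mirror is tilted about 40° (-x edge down). I'll take it back to the cork, press it flat with a light grip, and regrip.

```bash
python3 -m inch '[[[5,-0.2,4,0,0,0,0],[5,-1,9,0,0,0,0],[5,-2,14,0,0,0,0],[5,-3.2,19.5,-1,0,0,0],[5,-4.3,24.9,-3,0,0,0]]]'
python3 -m inch '[[[5,0,0,-2,0,0,0],[5,0,0,-4,0,0,0],[5,0,0,-5.5,0,0,0],[5,0,0,-7,0,0,0],[5,0,0,-7.2,0,0,0]]]'
python3 -m inch '[[[5,0,0,-0.4,0,0,0],[5,0,0,-0.8,0,0,0],[5,0,0,-1.2,0,0,0],[5,0,0,-1.6,0,0,0],[5,0,0,-1.9,0,0,0]]]' 3
```

```text
clock: 11.45
position: [0.4785, 0.247, 0.1028]
eef_rot: [180.0, 0.0, -176.9]
ft_force: [0.8, 0.7, -0.3]
gripper_width: 0.0553
grip_force: 10.0
clock: 12.08
position: [0.4784, 0.2448, 0.0295]
eef_rot: [-179.9, -0.1, -176.9]
ft_force: [-0.6, -0.8, -0.4]
gripper_width: 0.0556
grip_force: 10.0
clock: 12.7
position: [0.479, 0.2453, 0.0113]
eef_rot: [-180.0, -0.0, -176.9]
ft_force: [-0.3, -0.6, -0.7]
gripper_width: 0.056
grip_force: 3.0
```

```bash
python3 -m inch '[[[5,0,0,-0.2,0,0,0],[5,0,0,-0.4,0,0,0],[8.7,0,0,-0.4,0,0,0],[8.7,0,0,-0.4,0,0,0],[8.7,0,0,-0.4,0,0,0]]]'
python3 - <<'E'
from h import *
np.set_printoptions(precision=4,suppress=True)
c=cam("wrist"); s=bot.sense(); t=np.array(s["position"]); print(s["clock"],t,np.array(s["ft_force"]),s["gripper_width"])
P=cloud(c,np.ones((480,640),bool)); D=(P-t)*1000
m=(abs(D[:,0])<36)&(abs(D[:,1])<32)&(abs(P[:,2]-.018)<.003); print(cv2.minEnclosingCircle((P[m][:,:2]*1000).astype(np.float32)))
m=D[(D[:,0]<0)&(D[:,0]>-28)&(abs(D[:,1])<22)]
for x in range(-28,1,4):
    w=m[(m[:,0]>=x)&(m[:,0]<x+4)]; print(x+2,len(w),np.median(w[:,2])+t[2]*1000 if len(w) else '')
save(c,"w5")
E
```

```text
clock: 13.32
position: [0.479, 0.2454, 0.0076]
eef_rot: [-180.0, 0.0, -176.9]
ft_force: [-0.9, 0.7, 0.4]
gripper_width: 0.0781
grip_force: 0.0
13.375 [0.479  0.2454 0.0076] [0.094  1.3312 0.488 ] 0.08152253114245273
((477.6177978515625, 245.52537536621094), 28.216447830200195)
-26 24566 119.47686016602421
-22 2198 105.257828239196
-18 1003 17.997575614189827
-14 796 17.81926338786147
-10 713 17.775030815025907
-6 711 17.795213418834916
-2 696 17.76777464595537
2 0
```

```bash
python3 -m inch '[[[8.7,-0.12,0,-0.15,0,0,0],[7,-0.12,0,-0.15,0,0,0],[5,-0.12,0,-0.15,0,0,0],[5,-0.12,0,-0.15,0,0,0],[5,-0.12,0,-0.15,0,0,0]]]' 14
python3 -m inch '[[[5,0,0,0,0,0,0],[5,0,0,1.5,0,0,0],[5,0,0,4,0,0,0],[5,0,0,7,0,0,0],[5,0,-1,10,0,0,0]]]'
python3 -c "
from h import *
s=bot.sense();print(s['clock'],s['position'])"
```

```text
clock: 14.0
position: [0.4779, 0.2453, 0.0061]
eef_rot: [-180.0, 0.0, -176.9]
ft_force: [0.6, 0.5, 0.9]
gripper_width: 0.0556
grip_force: 13.4
clock: 14.62
position: [0.4777, 0.2359, 0.1079]
eef_rot: [180.0, 0.0, -176.8]
ft_force: [-0.1, -0.5, -1.5]
gripper_width: 0.0553
grip_force: 14.0
14.625 [0.4777294  0.23588526 0.10793303]
```

```bash
python3 -m inch '[[[5,0.6,-4,1,0,0,0],[5,1.6,-9,1.5,0,0,0],[5,2.8,-14.5,1.5,0,0,0],[5,3.8,-20,1.5,0,0,0],[5,4.1,-23.9,1.5,0,0,0]]]'
python3 -m inch '[[[5,0,0,-1,0,0,0],[5,0,0,-3,0,0,0],[5,0,0,-4.5,0,0,0],[5,0,0,-5,0,0,0],[5,0,0,-5,0,0,0]]]'
cat > tilt.py <<'E'
from h import *
np.set_printoptions(precision=2,suppress=True)
o=np.array([.5214,-.0040,.0068]); Rz=R.from_euler('z',3.07,degrees=True).as_matrix()
c=cam("wrist"); s=bot.sense(); t=np.array(s["position"])
print(s["clock"],"tcp cell mm",(t-o)@Rz*1000,"ft",np.array(s["ft_force"]),s["gripper_width"])
P=(cloud(c,np.ones((480,640),bool))-o)@Rz*1000; tc=(t-o)@Rz*1000
m=P[(P[:,0]-tc[0]<-2)&(P[:,0]-tc[0]>-33)&(abs(P[:,1]-tc[1])<20)]
D=m-tc; z0=np.median(D[(D[:,0]>-16),2]); g=m[abs(D[:,2]-z0+0)<12]; g=g[g[:,0]-tc[0]>-20]
k=np.linalg.lstsq(np.c_[g[:,:2]-tc[:2],np.ones(len(g))],g[:,2],rcond=None)[0]; print("mirror top slope x,y deg",np.degrees(np.arctan(k[:2])),"top z at tcp (cell mm)",k[2])
h=m[abs(m[:,2]-(k[2]+(m[:,:2]-tc[:2])@k[:2]))<1.2]; rim=[]
for y in np.arange(-16,17,2):
    w=h[abs(h[:,1]-tc[1]-y)<1]; 
    if len(w): rim.append(w[:,0].min()+np.sqrt(784-y*y))
print("mirror centre x (cell)",np.median(rim))
E
python3 tilt.py
```

```text
clock: 15.25
position: [0.5191, -0.0065, 0.1222]
eef_rot: [-180.0, 0.1, -177.0]
ft_force: [0.4, 0.8, -0.6]
gripper_width: 0.0553
grip_force: 14.0
clock: 15.88
position: [0.5187, -0.0033, 0.071]
eef_rot: [-180.0, -0.0, -176.9]
ft_force: [0.0, -0.7, -2.0]
gripper_width: 0.056
grip_force: 14.0
15.925 tcp cell mm [-2.34  0.68 64.59] ft [ 0.4   0.4  -2.37] 0.0552362012974355
mirror top slope x,y deg [ 0.61 -0.07] top z at tcp (cell mm) 76.05174591306968
mirror centre x (cell) -2.263816777323896
```

```bash
python3 -m inch '[[[5,0,-0.06,-0.7,0,0,0],[5,0,-0.06,-1.4,0,0,0],[5,0,-0.06,-2,0,0,0],[5,0,-0.06,-2.4,0,0,0],[5,0,-0.06,-2.4,0,0,0]]]'
python3 tilt.py
```

```text
clock: 16.55
position: [0.5186, -0.0043, 0.0467]
eef_rot: [-180.0, -0.0, -176.9]
ft_force: [0.3, 0.5, -1.3]
gripper_width: 0.055
grip_force: 14.0
16.6 tcp cell mm [-2.65 -0.18 40.16] ft [ 0.84 -0.37 -1.66] 0.0558750232640839
mirror top slope x,y deg [ 0.65 -0.15] top z at tcp (cell mm) 51.69375885717669
mirror centre x (cell) -2.51201385617151
```

Still level, with no contact. Now push horizontally against the sprung pin.

```bash
python3 -m inch '[[[5,0.12,0.01,0,0,0,0],[5,0.24,0.01,0,0,0,0],[5,0.36,0.02,0,0,0,0],[5,0.48,0.03,0,0,0,0],[5,0.48,0.03,0,0,0,0]]]'
python3 tilt.py
```

```text
clock: 17.23
position: [0.5234, -0.004, 0.0469]
eef_rot: [-180.0, -0.0, -176.9]
ft_force: [-3.0, -0.7, -1.2]
gripper_width: 0.0556
grip_force: 14.0
17.275 tcp cell mm [ 1.96 -0.04 40.11] ft [-3.18 -0.01 -0.53] 0.055420392749182555
mirror top slope x,y deg [ 0.34 -0.02] top z at tcp (cell mm) 51.918812958984205
mirror centre x (cell) 2.3921841399106185
```

```bash
python3 -m inch '[[[5,0,0,-0.15,0,0,0],[5,0,0,-0.3,0,0,0],[5,0,0,-0.45,0,0,0],[5,0,0,-0.6,0,0,0],[5,0,0,-0.6,0,0,0]]]'
python3 tilt.py
```

```text
clock: 17.9
position: [0.5234, -0.0039, 0.0408]
eef_rot: [-180.0, -0.0, -176.9]
ft_force: [-4.2, -0.1, -0.8]
gripper_width: 0.0553
grip_force: 14.0
17.95 tcp cell mm [ 2.04 -0.05 34.08] ft [-4.3   0.32 -1.96] 0.05526836501818167
mirror top slope x,y deg [ 0.17 -0.03] top z at tcp (cell mm) 45.828835048753184
mirror centre x (cell) 2.1835211435393838
```

```bash
python3 -m inch '[[[5,0,0,-0.15,0,0,0],[5,0,0,-0.3,0,0,0],[5,0,0,-0.45,0,0,0],[5,0,0,-0.6,0,0,0],[5,0,0,-0.63,0,0,0]]]'
python3 tilt.py
```

```text
clock: 18.58
position: [0.5235, -0.0039, 0.0346]
eef_rot: [-180.0, -0.0, -176.9]
ft_force: [-4.2, -0.5, -1.2]
gripper_width: 0.0551
grip_force: 14.0
18.625 tcp cell mm [ 2.12 -0.03 27.81] ft [-4.65  0.14 -0.68] 0.055329584564459404
mirror top slope x,y deg [ 0.91 -0.11] top z at tcp (cell mm) 39.63309972423954
mirror centre x (cell) 2.410681608207561
```

```bash
python3 -m inch '[[[5,0,0,-0.03,0,0,0],[5,0,0,-0.06,0,0,0],[5,0,0,-0.09,0,0,0],[5,0,0,-0.11,0,0,0],[5,0,0,-0.11,0,0,0]]]'
python3 tilt.py
```

```text
clock: 19.25
position: [0.5236, -0.0039, 0.0337]
eef_rot: [-180.0, 0.0, -176.9]
ft_force: [-4.3, -0.0, 0.2]
gripper_width: 0.0558
grip_force: 14.0
19.3 tcp cell mm [ 2.22 -0.05 26.86] ft [-4.11 -0.18 -0.6 ] 0.05543846671322507
mirror top slope x,y deg [ 0.76 -0.05] top z at tcp (cell mm) 38.687107664637736
mirror centre x (cell) 2.5170786548847666
```

```bash
python3 -m inch '[[[5,0,0,-0.02,0,0,0],[5,0,0,-0.04,0,0,0],[5,0,0,-0.06,0,0,0],[5,0,0,-0.06,0,0,0],[5,0,0,-0.06,0,0,0]]]'
python3 tilt.py
```

```text
clock: 19.92
position: [0.5237, -0.0039, 0.0331]
eef_rot: [180.0, 0.0, -176.9]
ft_force: [-3.5, 0.5, 1.6]
gripper_width: 0.0555
grip_force: 14.0
19.975 tcp cell mm [ 2.31 -0.05 26.33] ft [-3.7   0.49  1.41] 0.05527045109115596
mirror top slope x,y deg [-0.01 -0.08] top z at tcp (cell mm) 38.18088757950349
mirror centre x (cell) 2.716944856909034
```

The mirror is on the seats and level. I'll ease it back towards the fixed pins before letting go, so the spring doesn't knock it.

```bash
python3 -m inch '[[[5,-0.05,0,0,0,0,0],[5,-0.1,-0.01,0,0,0,0],[5,-0.15,-0.01,0,0,0,0],[5,-0.2,-0.01,0,0,0,0],[5,-0.2,-0.01,0,0,0,0]]]'
python3 tilt.py
```

```text
clock: 20.6
position: [0.5217, -0.0041, 0.0331]
eef_rot: [-180.0, 0.0, -176.9]
ft_force: [-3.2, 0.2, 1.4]
gripper_width: 0.0554
grip_force: 14.0
20.65 tcp cell mm [ 0.29 -0.07 26.31] ft [-3.25 -0.19  2.26] 0.055539887250199586
mirror top slope x,y deg [-0.19 -0.05] top z at tcp (cell mm) 38.1438067022384
mirror centre x (cell) 0.6983981939976971
```

```bash
python3 -m inch '[[[5,-0.02,0,0,0,0,0],[5,-0.04,0,0,0,0,0],[5,-0.05,0,0,0,0,0],[5,-0.05,0,0,0,0,0],[5,-0.05,0,0,0,0,0]]]'
python3 -m inch '[[[5,0,0,0,0,0,0],[5,0,0,0,0,0,0],[5.6,0,0,0,0,0,0],[5.8,0,0,0,0,0,0],[6,0,0,0,0,0,0]]]' 3
python3 tilt.py
```

```text
clock: 21.28
position: [0.5213, -0.0041, 0.0331]
eef_rot: [-180.0, 0.0, -176.9]
ft_force: [-0.9, -1.0, 1.3]
gripper_width: 0.0555
grip_force: 14.0
clock: 21.9
position: [0.5211, -0.0037, 0.033]
eef_rot: [180.0, -0.0, -176.9]
ft_force: [-0.1, -0.7, -0.5]
gripper_width: 0.0588
grip_force: 0.0
21.95 tcp cell mm [-0.29  0.21 26.22] ft [-0.3  -0.82  0.27] 0.05948100140711123
mirror top slope x,y deg [-0.66 -0.05] top z at tcp (cell mm) 38.194787622448935
mirror centre x (cell) -0.03342890769191342
```

Seated: the centre is within 0.1 mm and it sits level. Open, lift clear, and move over the knob.

```bash
python3 -m inch '[[[8,0,0,0,0,0,0],[8,0,0,0,0,0,0],[8,0,0,2,0,0,0],[8,0,0,6,0,0,0],[8,0,0,11,0,0,0]]]'
python3 -m inch '[[[6,-1,0.9,0,0,0,0],[6,-2.5,2.2,0,0,0,0],[5,-4,3.5,0,0,0,0],[5,-4.8,4.35,0,0,0,0],[5,-4.8,4.35,0,0,0,0]]]' 12
python3 - <<'E'
from h import *
np.set_printoptions(precision=4,suppress=True)
o=np.array([.5214,-.0040,.0068]); Rz=R.from_euler('z',3.07,degrees=True).as_matrix()
c=cam("wrist"); s=bot.sense(); t=np.array(s["position"]); print(s["clock"],t,s["ft_force"],s["gripper_width"]); save(c,"w6")
P=cloud(c,np.ones((480,640),bool)); k=P[(abs(P[:,0]-.473)<.012)&(abs(P[:,1]-.04)<.012)&(abs(P[:,2]-.09)<.003)]
print("knob",len(k),k.mean(0),k.min(0),k.max(0),cv2.minEnclosingCircle((k[:,:2]*1000).astype(np.float32)))
C=(P-o)@Rz*1000; m=C[(np.hypot(C[:,0],C[:,1])<27)&(C[:,2]>33)&(C[:,2]<43)]; print("mirror",len(m),np.median(m[:,2]),np.percentile(m,[1,99],axis=0))
for a in np.radians(range(90,-2,-9)): print(round(np.degrees(a)),np.round(Rz@[46*(np.cos(a)),46*(np.sin(a)-1),0]/10,2))
E
```

```text
clock: 22.58
position: [0.5203, -0.0041, 0.1436]
eef_rot: [-180.0, -0.1, -176.9]
ft_force: [1.1, 0.5, 0.5]
gripper_width: 0.0798
grip_force: 0.0
clock: 23.2
position: [0.4726, 0.0401, 0.1427]
eef_rot: [180.0, -0.0, -176.8]
ft_force: [0.7, -0.5, 0.9]
gripper_width: 0.0507
grip_force: 0.0
23.25 [0.4731 0.0395 0.1429] [-0.2785 -0.8879  0.5522] 0.05054411765025853
knob 338 [0.4727 0.0391 0.0891] [0.466  0.0319 0.087 ] [0.4796 0.0465 0.091 ] ((472.97998046875, 39.18971633911133), 7.308393478393555)
mirror 1561 38.23995561406665 [[-25.873  -25.4879  36.0893]
 [ 16.2897  25.8899  39.8024]]
90 [0. 0. 0.]
81 [ 0.72 -0.02  0.  ]
72 [ 1.43 -0.15  0.  ]
63 [ 2.11 -0.39  0.  ]
54 [ 2.75 -0.73  0.  ]
45 [ 3.32 -1.17  0.  ]
36 [ 3.82 -1.69  0.  ]
27 [ 4.23 -2.29  0.  ]
18 [ 4.54 -2.94  0.  ]
9 [ 4.74 -3.63  0.  ]
0 [ 4.84 -4.35  0.  ]
```

View pics/w6.png

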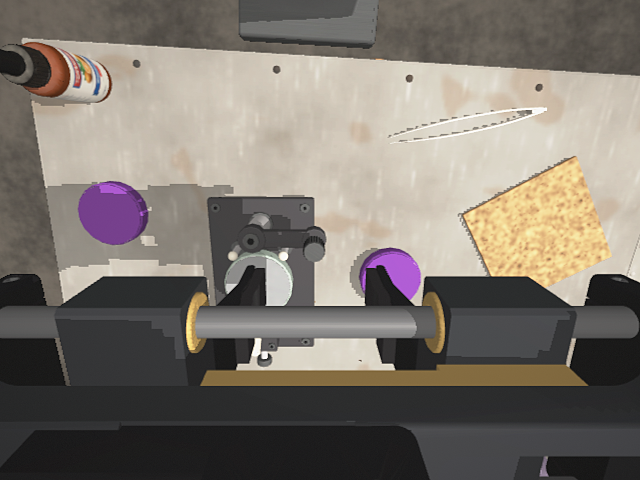

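The mirror sits against both fixed pins, around (258,278). The knob is at (314,243), right under the TCP. I'll go down and pinch it.

```bash
python3 -m inch '[[[5,0,-0.02,-2.5,0,0,0],[5,0,-0.02,-5,0,0,0],[5,0,-0.02,-6.5,0,0,0],[3,0,-0.02,-6.5,0,0,0],[1,0,-0.02,-6.5,0,0,0]]]' 12
python3 -m inch '[[[1,0,0,0,0,0,0],[1,0,0,0,0,0,0],[1,0.36,0,0,0,0,0],[1,0.72,-0.02,0,0,0,0],[1,1.08,-0.08,0,0,0,0]]]'
```

```text
clock: 23.88
position: [0.4737, 0.0392, 0.0787]
eef_rot: [-180.0, 0.0, -176.9]
ft_force: [0.7, -0.3, -0.7]
gripper_width: 0.0373
grip_force: 0.0
clock: 24.5
position: [0.4841, 0.0389, 0.0782]
eef_rot: [180.0, -0.0, -176.9]
ft_force: [-2.6, 2.5, 4.0]
gripper_width: 0.0135
grip_force: 12.0
```

```bash
python3 -m inch '[[[1,0.52,-0.15,0,0,0,0],[1,1.03,-0.31,0,0,0,0],[1,1.67,-0.65,0,0,0,0],[1,2.24,-1.09,0,0,0,0],[1,2.74,-1.61,0,0,0,0]]]'
python3 -m inch '[[[1,0.41,-0.6,0,0,0,0],[1,0.72,-1.25,0,0,0,0],[1,0.92,-1.94,0,0,0,0],[1,1.02,-2.6,0,0,0,0],[1,1.02,-2.68,0,0,0,0]]]'
python3 - <<'E'
from h import *
np.set_printoptions(precision=4,suppress=True)
c=cam("wrist"); s=bot.sense(); t=np.array(s["position"]); print(s["clock"],t,np.array(s["ft_force"]),s["gripper_width"]); save(c,"w7")
E
```

```text
clock: 25.12
position: [0.5142, 0.0259, 0.0789]
eef_rot: [179.8, 0.3, -176.8]
ft_force: [7.2, 12.6, -2.3]
gripper_width: 0.0133
grip_force: 12.0
clock: 25.75
position: [0.5246, -0.0041, 0.0789]
eef_rot: [180.0, 0.3, -176.9]
ft_force: [7.1, 2.6, -1.4]
gripper_width: 0.0129
grip_force: 12.0
25.8 [ 0.5246 -0.0041  0.0789] [ 7.4402  2.959  -1.8936] 0.013308432949068935
```

View pics/w7.png

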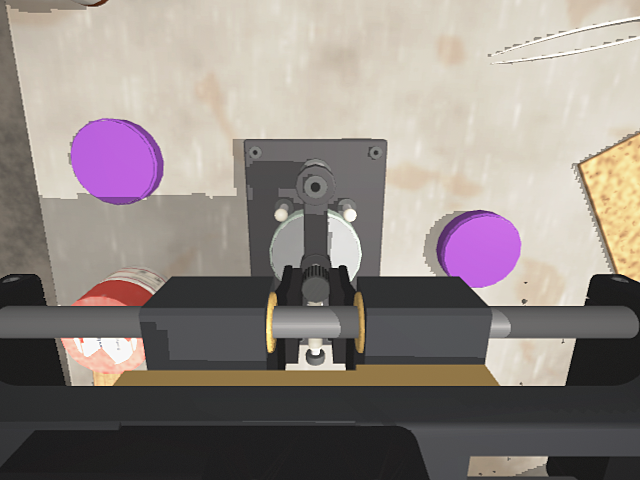

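The arm is at its stop: the knob is at (316,283) and the mirror still sits against the pins at (316,250). Let go, rise, close the fingers, and centre over the knob.

```bash
python3 -m inch '[[[4,0,0,0,0,0,0],[4,0,0,0,0,0,0],[4,-0.3,0,0.5,0,0,0],[4,-0.35,0,2,0,0,0],[0,-0.35,0,3,0,0,0]]]' 10
python3 -m inch '[[[0,0,0,0,0,0,0],[0,0,0,0,0,0,0],[0,0,0,-0.5,0,0,0],[0,0,0,-1,0,0,0],[0,0,0,-1.2,0,0,0]]]'
python3 - <<'E'
from h import *
np.set_printoptions(precision=4,suppress=True)
o=np.array([.5214,-.0040,.0068]); Rz=R.from_euler('z',3.07,degrees=True).as_matrix()
c=cam("wrist"); s=bot.sense(); t=np.array(s["position"]); print(s["clock"],t,np.array(s["ft_force"]),s["gripper_width"])
P=cloud(c,np.ones((480,640),bool)); C=(P-o)@Rz*1000
k=C[(abs(C[:,0])<12)&(abs(C[:,1])<12)&(abs(C[:,2]-82)<4)]; print("knob",len(k),k.mean(0),k.min(0),k.max(0)) if len(k) else 0
m=C[(np.hypot(C[:,0],C[:,1])<27)&(C[:,2]>34)&(C[:,2]<42)&(C[:,0]<-8)&(abs(C[:,1])>9)]; print("mirror",len(m),np.median(m[:,2]))
rim=[w[:,0].min()+np.sqrt(784-y*y) for y in (-18,-15,-12,12,15,18) for w in [C[(abs(C[:,1]-y)<1)&(abs(C[:,2]-38.2)<.8)&(abs(C[:,0])<35)]] if len(w)]; print("mirror cx",np.array(rim))
E
```

```text
clock: 26.42
position: [0.5184, -0.0045, 0.1095]
eef_rot: [180.0, 0.1, -176.9]
ft_force: [0.9, 1.3, 1.2]
gripper_width: 0.0352
grip_force: 0.0
clock: 27.05
position: [0.5176, -0.0045, 0.0953]
eef_rot: [-180.0, -0.1, -176.9]
ft_force: [0.0, -0.0, -0.7]
gripper_width: 0.0007
grip_force: 0.0
27.1 [ 0.5176 -0.0045  0.0953] [0.0088 0.6831 0.524 ] 0.00021720607144110792
knob 54 [-1.2717 -0.2706 82.0414] [-7.5897 -0.5509 78.1188] [ 6.5469 -0.0065 84.1054]
mirror 872 38.3830443690229
mirror cx [-0.5849  0.2997 -0.0066  1.2421 -0.3435  0.7527]
```

```bash
python3 -m inch '[[[0,0.38,0.03,0,0,0,0],[0,0.38,0.03,-0.3,0,0,0],[0,0.38,0.03,-0.6,0,0,0],[0,0.38,0.03,-0.8,0,0,0],[0,0.38,0.03,-0.9,0,0,0]]]'
python3 -m inch '[[[0,0,0,-0.05,0,0,0],[0,0,0,-0.1,0,0,0],[0,0,0,-0.15,0,0,0],[0,0,0,-0.2,0,0,0],[0,0,0,-0.2,0,0,0]]]'
```

```text
clock: 27.72
position: [0.5221, -0.0041, 0.0874]
eef_rot: [180.0, 0.0, -176.9]
ft_force: [-1.9, -0.3, 5.0]
gripper_width: 0.0004
grip_force: 2.8
clock: 28.35
position: [0.522, -0.0041, 0.0854]
eef_rot: [180.0, 0.0, -176.9]
ft_force: [-1.0, 0.2, 4.7]
gripper_width: 0.0005
grip_force: 2.5
```

```bash
python3 -m inch '[[[0,0,0,-0.05,0,0,0],[0,0,0,-0.1,0,0,0],[0,0,0,-0.15,0,0,0],[0,0,0,-0.2,0,0,0],[0,0,0,-0.2,0,0,0]]]'
python3 -m inch '[[[0,0,0,-0.03,0,0,0],[0,0,0,-0.05,0,0,0],[0,0,0,-0.07,0,0,0],[0,0,0,-0.07,0,0,0],[0,0,0,-0.07,0,0,0]]]'
```

```text
clock: 28.98
position: [0.522, -0.0041, 0.0834]
eef_rot: [180.0, 0.0, -176.9]
ft_force: [-1.2, -0.3, 5.7]
gripper_width: 0.0006
grip_force: 2.6
clock: 29.6
position: [0.5221, -0.0041, 0.0829]
eef_rot: [180.0, 0.0, -176.9]
ft_force: [-1.9, -0.1, 7.2]
gripper_width: 0.0003
grip_force: 3.7
```

Contact is just starting: the force is rising while the travel lags. I'll press on in small steps to about 11–12 N total.

```bash
python3 -m inch '[[[0,0,0,-0.01,0,0,0],[0,0,0,-0.02,0,0,0],[0,0,0,-0.03,0,0,0],[0,0,0,-0.04,0,0,0],[0,0,0,-0.04,0,0,0]]]'
python3 -c "
from h import *
for i in range(4): bot.capture('wrist'); s=bot.sense(); print(s['clock'],s['position'][2],s['ft_force'])"
```

```text
clock: 30.22
position: [0.5221, -0.0042, 0.0827]
eef_rot: [180.0, 0.0, -176.9]
ft_force: [-2.8, -0.7, 9.2]
gripper_width: 0.0006
grip_force: 4.7
30.275 0.08270896517950235 [-2.49228382 -0.12835481  8.47586838]
30.325 0.08271457163978133 [-2.58608474  0.32167557 10.19936462]
30.375 0.0827353487258281 [-3.12766351  0.15261372  9.78073641]
30.425 0.0827223515642075 [-2.79008075 -0.79658227  9.84507629]
```

```bash
python3 -m inch '[[[0,0,0,-0.01,0,0,0],[0,0,0,-0.02,0,0,0],[0,0,0,-0.03,0,0,0],[0,0,0,-0.04,0,0,0],[0,0,0,-0.04,0,0,0]]]'
python3 -c "
from h import *
for i in range(4): bot.capture('wrist'); s=bot.sense(); print(s['clock'],s['position'][2],s['ft_force'])"
```

```text
clock: 31.05
position: [0.5222, -0.0041, 0.0825]
eef_rot: [180.0, 0.0, -176.9]
ft_force: [-3.3, -0.1, 11.3]
gripper_width: 0.0003
grip_force: 5.9
31.1 0.08249969285223056 [-3.16857418 -0.4583823  11.56120289]
31.15 0.08250130426690332 [-3.66611332  0.24105753 12.38036404]
31.2 0.08251593774583034 [-3.46910918 -0.34399127 11.96653302]
31.25 0.08251958409901596 [-3.64112168  0.01422035 11.5963938 ]
```

About 11.8 N total, so roughly 6 N on the glass. Rise straight off and check.

```bash
python3 -m inch '[[[0,0,0,0.1,0,0,0],[0,0,0,0.3,0,0,0],[0,0,0,1.5,0,0,0],[0,0,0,4,0,0,0],[0,0,0,8,0,0,0]]]'
python3 -m inch '[[[0,-2,0,2,0,0,0],[0,-4,0,3,0,0,0],[0,-5,0,3,0,0,0],[0,-5,0,3,0,0,0],[0,-5,0,3,0,0,0]]]'
python3 - <<'E'
from h import *
np.set_printoptions(precision=3,suppress=True)
o=np.array([.5214,-.0040,.0068]); Rz=R.from_euler('z',3.07,degrees=True).as_matrix()
c=cam("wrist"); s=bot.sense(); print(s["clock"],np.array(s["position"]),np.array(s["ft_force"])); save(c,"w8")
C=(cloud(c,np.ones((480,640),bool))-o)@Rz*1000
k=C[(abs(C[:,0])<14)&(abs(C[:,1])<14)&(C[:,2]>70)&(C[:,2]<90)]; z=np.percentile(k[:,2],90); g=k[abs(k[:,2]-z)<1.5]; print("knob",len(g),g.mean(0),g.min(0),g.max(0))
m=C[(np.hypot(C[:,0],C[:,1])<26)&(C[:,2]>34)&(C[:,2]<42)&(abs(C[:,1])>9)]; kk=np.linalg.lstsq(np.c_[m[:,:2],np.ones(len(m))],m[:,2],rcond=None)[0]; print("mirror",len(m),kk)
h=C[(abs(C[:,2]-38.2)<1)&(np.hypot(C[:,0],C[:,1])<34)]; print(h.min(0),h.max(0),cv2.minEnclosingCircle(h[:,:2].astype(np.float32)))
im=cv2.cvtColor(c["image"],cv2.COLOR_RGB2BGR); u=proj(c,[.5214,-.004,.045]).astype(int); u=np.clip(u,[90,70],[549,409]); cv2.imwrite("pics/w8c.png",cv2.resize(im[u[1]-70:u[1]+70,u[0]-90:u[0]+90],None,fx=4,fy=4,interpolation=cv2.INTER_CUBIC))
E
```

```text
clock: 31.88
position: [0.5211, -0.0043, 0.1621]
eef_rot: [-180.0, -0.1, -176.9]
ft_force: [0.9, -0.9, 0.3]
gripper_width: 0.0006
grip_force: 0.0
clock: 32.5
position: [0.4721, -0.0041, 0.1912]
eef_rot: [-180.0, -0.0, -176.9]
ft_force: [0.7, 0.2, -0.7]
gripper_width: 0.0005
grip_force: 0.0
32.55 [ 0.472 -0.004  0.191] [-0.289 -0.151  0.552]Traceback (most recent call last):
  File "<stdin>", line 6, in <module>
    return _quantile_unchecked(
        a, q, axis, out, overwrite_input, method, keepdims, weights)
    return _ureduce(a,
                    func=_quantile_ureduce_func,
    ...<5 lines>...
                    overwrite_input=overwrite_input,
                    method=method)
    r = func(a, **kwargs)
    result = _quantile(arr,
                       quantiles=q,
    ...<2 lines>...
                       out=out,
                       weights=wgt)
    slices_having_nans = np.isnan(arr[-1, ...])
                                  ~~~^^^^^^^^^
IndexError: index -1 is out of bounds for axis 0 with size 0
```

```bash
python3 -m inch '[[[0,1,0,2,0,0,0],[0,2.5,0,4,0,0,0],[0,4,0,6.5,0,0,0],[0,5,0,9,0,0,0],[0,5,0,9,0,0,0]]]'
python3 - <<'E'
from h import *
np.set_printoptions(precision=3,suppress=True)
o=np.array([.5214,-.0040,.0068]); Rz=R.from_euler('z',3.07,degrees=True).as_matrix()
c=cam("wrist"); s=bot.sense(); print(s["clock"],np.array(s["position"]),np.array(s["ft_force"]))
im=cv2.cvtColor(c["image"],cv2.COLOR_RGB2BGR); u=proj(c,[.5214,-.004,.045]).astype(int); print(u); u=np.clip(u,[90,70],[549,409]); cv2.imwrite("pics/w8c.png",cv2.resize(im[u[1]-70:u[1]+70,u[0]-90:u[0]+90],None,fx=4,fy=4,interpolation=cv2.INTER_CUBIC))
C=(cloud(c,np.ones((480,640),bool))-o)@Rz*1000
k=C[(abs(C[:,0])<14)&(abs(C[:,1])<14)&(C[:,2]>68)&(C[:,2]<90)]; print("knob",len(k),k.mean(0),k.min(0),k.max(0)) if len(k) else 0
m=C[(np.hypot(C[:,0],C[:,1])<26)&(C[:,2]>34)&(C[:,2]<42)&(abs(C[:,1])>9)]; print("mirror",len(m),np.linalg.lstsq(np.c_[m[:,:2],np.ones(len(m))],m[:,2],rcond=None)[0])
h=C[(abs(C[:,2]-38.2)<1)&(np.hypot(C[:,0],C[:,1])<34)]; print(h.min(0),h.max(0),cv2.minEnclosingCircle(h[:,:2].astype(np.float32)))
E
```

```text
clock: 33.17
position: [0.5234, -0.0041, 0.2825]
eef_rot: [-180.0, 0.1, -176.9]
ft_force: [0.0, 0.1, -0.7]
gripper_width: 0.0005
grip_force: 0.0
33.225 [ 0.522 -0.004  0.281] [ 0.417  0.07  -1.603]
[315 196]
knob 152 [-0.747 -0.071 74.783] [-7.37  -7.075 68.007] [ 6.491  6.925 76.913]
mirror 835 [-0.041  0.024 37.733]
[-26.271 -26.364  37.2  ] [30.371 26.356 39.195] ((1.4805700778961182, -0.45478150248527527), 29.085655212402344)
```

View pics/w8c.png

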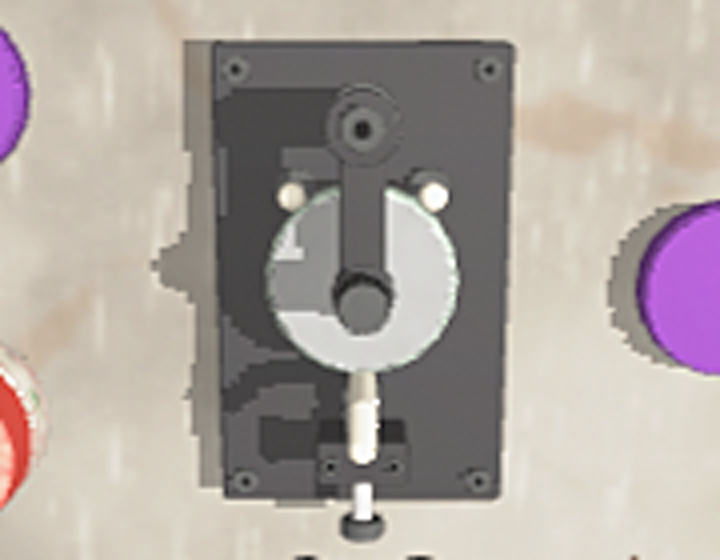

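In the crop the mirror (362,278) touches both fixed pins at (291,195) and (434,195), and the sprung pin at (362,385). The clamp arm lies straight over it, with the knob at (362,303) and the stem about 7 mm down. The robot is clear of everything, so I'll hand in.

```bash
python3 -c "
from cell import bot
print(bot.sign_off())"
```

```text
the job is handed in; nothing more can be done
None
```

The job is handed in at about 33 s of the 61 allowed: the mirror is seated level against all three pins, the clamp arm is on its stop, and the foot was pressed on with about 6 N before I let go. The first lowering tilted the mirror in the fingers, so I relevelled it on the cork. The hand-in returned no verdict, and the residual contact forces were inferred rather than measured.

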